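# Reset the purifier's three filter stages with the brush handle

## Task

The filters of the sink-side water purifier have been changed. Take the silicone brush out of its stand and, with the tip of its stiff handle, gently press the reset button down in the sloping well of each filter head, keeping each pressed for about a second: first the head with the smallest grey cap, then the middle-sized, then the largest. Then put the brush back in its stand, handle down and fully home, without touching the purifier with the robot itself or shifting the tumbler, the chopstick rest or the sauce bowl.

Things in the scene. Friction and masses are not known exactly. Their poses are not given: they have to be found in the camera images.
- brush: Slim silicone brush, 172 mm long, 60 g, standing handle down in the stand; origin at its handle's tip, z towards the brush head. From the tip up: round stiff steel stem 8 mm across (z 0 to 90 mm), 30 mm collar (z 90 to 95), square plastic grip 15 x 15 mm (z 95 to 144, flats facing its x and y), black silicone head 23 mm across (z 144 to 172).
- stand: Fixed white ceramic drying stand, 56 x 56 mm, 100 mm high, origin under its centre on the ledge; a round upright hole 14 mm across with a 3 mm bevel goes right down through its centre. The brush hangs in it by its collar, which rests on the stand's top; then the brush's origin is 10 mm above the stand's.
- head_small: Fixed white filter head with the small grey cap: round, 26 mm across, 18 mm high, centred at (28, 0) mm on its deck. Head 120 mm deep (x), 72 wide (y), deck 82 high; origin under its centre, 12 mm above the ledge; z up. Its front face slopes 28 degrees, facing up and to -x: outward normal (-0.469, 0, 0.883) in the head's axes.
- well_small (a point): Centre of the mouth of the small-capped head's reset well, at (-31, 0, 66) mm in the head's frame; axes as the head's. Round well 15 mm across, square into the slope; in it a black spring button 12 mm across, its top 10 to 20 mm below the mouth (differs from head to head, not measured).
- button_small (a joint): How far the small-capped head's reset button is pressed in, m: 0 up, 0.006 at its stop; it registers from 0.003, needs about 2 N to start and 6 N at the stop, and springs back
- head_medium: Fixed white filter head with the medium grey cap: round, 40 mm across, 18 mm high, centred at (28, 0) mm on its deck. Head 120 mm deep (x), 72 wide (y), deck 82 high; origin under its centre, 12 mm above the ledge; z up. Its front face slopes 28 degrees, facing up and to -x: outward normal (-0.469, 0, 0.883) in the head's axes.
- well_medium (a point): Centre of the mouth of the medium-capped head's reset well, at (-31, 0, 66) mm in the head's frame; axes as the head's. Round well 15 mm across, square into the slope; in it a black spring button 12 mm across, its top 10 to 20 mm below the mouth (differs from head to head, not measured).
- button_medium (a joint): How far the medium-capped head's reset button is pressed in, m: 0 up, 0.006 at its stop; it registers from 0.003, needs about 2 N to start and 6 N at the stop, and springs back
- head_large: Fixed white filter head with the large grey cap: round, 54 mm across, 18 mm high, centred at (28, 0) mm on its deck. Head 120 mm deep (x), 72 wide (y), deck 82 high; origin under its centre, 12 mm above the ledge; z up. Its front face slopes 28 degrees, facing up and to -x: outward normal (-0.469, 0, 0.883) in the head's axes.
- well_large (a point): Centre of the mouth of the large-capped head's reset well, at (-31, 0, 66) mm in the head's frame; axes as the head's. Round well 15 mm across, square into the slope; in it a black spring button 12 mm across, its top 10 to 20 mm below the mouth (differs from head to head, not measured).
- button_large (a joint): How far the large-capped head's reset button is pressed in, m: 0 up, 0.006 at its stop; it registers from 0.003, needs about 2 N to start and 6 N at the stop, and springs back
- tumbler: Loose steel tumbler, 70 mm across, 90 mm high; origin under its centre
- chopstick_rest: Loose wooden chopstick rest 22 x 60 x 14 mm; origin under its centre
- sauce_bowl: Loose blue ceramic sauce bowl 80 mm across, 35 mm high; origin under its centre
Not all that is in view belongs to the job. What is shaped like the stand but red or yellow is not meant.

How it is judged:
By the outcome, as a careful person would: the job done as asked, in the order asked, and still so for the second after the job is handed in, with the robot touching nothing.
It also fails if it takes over 67 s, if anything falls off the work surface, if the arm or the gripper's body presses on something with over 40 N, if the wrist force passes 120 N, or if a joint passes its speed limit or range.

## Robot

A 6-joint arm with a two-finger parallel gripper is mounted at the origin on the work surface. World frame = base frame: x ahead of the robot, y to its left, z up, the work surface at z = 0. Lengths are in mm, angles in rad, forces in N, time in s.
With the tool pointing down it reaches from about 300 to 750 mm from the base axis. Payload 8.5 kg.
Tool frame: the origin (TCP) lies midway between the tips of the shut fingers; the grasp point (between the pads) lies grasp_offset behind it (grasp_offset is the distance from the TCP to the grasp point, in mm); z points along the fingers, y is the line along which they close (so a half turn about z gives the same grasp; the last joint's range is limited). The gripper opens to 88 mm and grips with 3 to 60 N. Pads are 18 mm wide; open, the fingers measure 123 mm over their backs; the gripper's body (75 mm by 187 mm) begins 45 mm behind the grasp point.
Start: joints at [1.088, 0.381, 1.297, -0, 1.464, -0.215], TCP at [145.528, 530.379, 211.748] pointing down, gripper open.
Joint ranges: [-3.11, 3.11], [-0.89, 2.33], [0.22, 2.48], [-1.42, 4.56], [0.17, 2.85], [-2.88, 2.88]. Speed limits (rad/s): [2.39, 2.39, 3.14, 3.14, 3.14, 3.14].

## Interface

Orientations are given as a 3x3 rotation matrix whose columns are the frame's x, y, z axes.
In Python, from bench import observe, get_image, get_calibration, close_job, grasp_offset gives the robot as it stands.
- The arm moves only by the tool servo_tool, never from a script. Its argument "rows" is a list of rows, each an object of numbers: "hand": the opening, from 0 (shut) to 1 (fully open); "dx", "dy", "dz": the shift along the world's x, y, z normalised to -1 to 1, where 1 is 0.05 m; "spin": the turn about the world's z normalised to -1 to 1, where 1 is 8 degrees. A call has 1 to 20 rows; each row shifts and turns the commanded pose from where the row before left it; what a row does not reach is not made up. A row lasts 1/8 s, in which the tool goes at most 62.5 mm and 10.7 degrees, less where a joint would pass 70% of its speed; a pose out of reach is approached as far as the arm can. A call with a number of a shift or a turn outside -1 to 1 is refused whole. A call with a gripper value outside its range is refused whole. The fingers move at their own pace and stop on an object; the grip force is fixed at half the most. Time passes only in rows, so rows that do not move let the fingers close. It gives the time, the measured TCP pose, the force, the opening and the grip force at its end, in the units of the state.
- observe(): the state, without advancing time (a new reading comes with each control period).
- get_image(name): name is "side" or "top"; returns the picture (480x640x3 uint8, red, green, blue); there is no depth.
- get_calibration(name): a dict with "fx", "fy", "cx", "cy" (pixels), "position" and "orientation" of the camera in the world. Camera axes: x right, y down, z forward; pixel columns grow to the right and rows downward; lengths in mm; the calibration is good to about 2 mm. A picture is of the moment at which its call begins. get_calibration takes no time and is no camera call.
- close_job(): hands the job in; it is judged then, once.
The state is a dict: "time": time; "joint_positions": joint angles; "qvel": joint speeds; "effort": joint torques, N m; "tcp_pos": TCP position; "ee_rot": TCP orientation; "contact_force": force on the tool from outside, world axes, zero at the start; "moment": the same for the moment, N m; "finger_gap": finger opening in mm; "grip_force": force on a finger pad.
Only numpy, scipy, OpenCV 4.12 (cv2) and the standard library are available. Lean on these libraries where they do the work, as an engineer would, in place of code of your own. Each camera call takes 0.05 s, during which the arm holds its last target. There are 200 camera calls.

## Working session

There is one attempt and no reset: what is moved stays moved. The work goes in short steps, Python scripts to look and compute and a tool call to move; the robot and the scene stay as the last step left them, time stands still between calls to the robot, and variables do not carry over. Pictures are saved under pics/ and viewed, at most 10 in all, crops included, and the job is handed in when it is done.

Besides the shell and the picture viewer there is one more tool, called by a JSON object that holds its "name" and its "arguments". servo_tool: Moves the arm, as the interface text tells. Its arguments: {"type":"object","properties":{"rows":{"type":"array"}},"required":["rows"]}

```bash
mkdir -p pics; ls; python3 - <<'E'
from bench import *
import cv2,json
print(grasp_offset, observe())
for n in("side","top"):
    cv2.imwrite(f"pics/{n}0.png",get_image(n)[:,:,::-1]); print(n,get_calibration(n))
E
```

```text
pics
18.700000000000003 {'time': 0.0, 'joint_positions': array([ 1.08774687e+00,  3.81200151e-01,  1.29822655e+00, -2.69742749e-05,
        1.46358746e+00, -2.15287602e-01]), 'qvel': array([ 0.0002711 , -0.00040706,  0.00105343,  0.00054721, -0.00087056,
        0.00255669]), 'effort': array([ 2.09034471e-03, -4.37924981e+01, -2.24567592e+01,  7.15145376e-02,
        3.51530348e-02, -1.16657675e-04]), 'tcp_pos': array([145.37333806, 530.12331327, 211.14709949]), 'ee_rot': array([[-9.64366146e-01,  2.64570465e-01, -6.36513935e-04],
       [ 2.64571085e-01,  9.64365348e-01, -1.27131997e-03],
       [ 2.77478266e-04, -1.39442113e-03, -9.99998989e-01]]), 'contact_force': array([-0.28514933,  0.04370143, -0.14928066]), 'moment': array([-0.01042363, -0.02439054, -0.02190417]), 'grip_force': 0.0, 'finger_gap': 88.16393195379773}
side {'fx': 477.342562351219, 'fy': 477.342562351219, 'cx': 315.28566773434085, 'cy': 245.68854533346405, 'position': array([ -55.12843214, -647.74281565,  777.52715696]), 'orientation': array([[ 0.71716836, -0.4795647 ,  0.50565526],
       [-0.69684591, -0.48443822,  0.52889072],
       [-0.00867859, -0.73166749, -0.68160647]])}
top {'fx': 547.4011460730464, 'fy': 547.4011460730464, 'cx': 327.89259016127903, 'cy': 242.966794880986, 'position': array([ 372.30349281,  -67.30030119, 1062.86346852]), 'orientation': array([[ 0.02843276, -0.99481547,  0.09764098],
       [-0.99939926, -0.0302277 , -0.0169529 ],
       [ 0.01981647, -0.0971003 , -0.9950773 ]])}
```

View pics/side0.png

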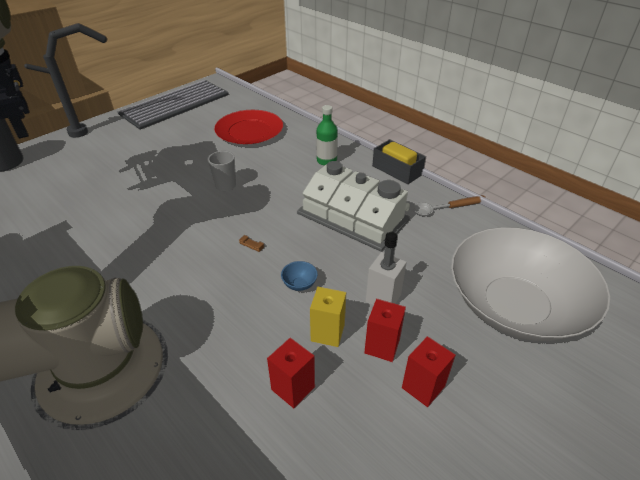

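View pics/top0.png

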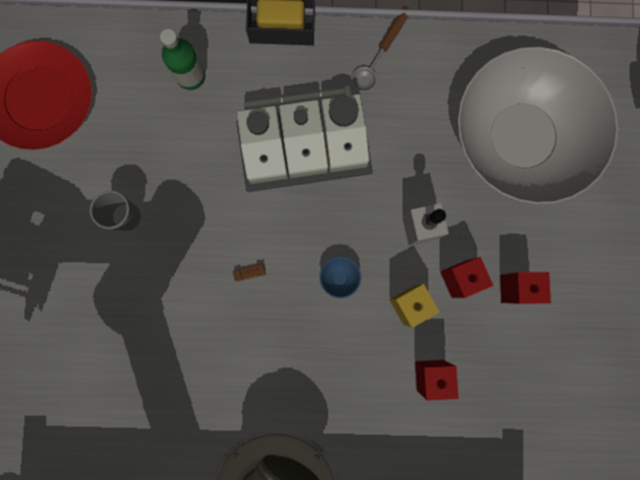

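The side view shows the white stand with the brush at about (387,275). Yellow and red look-alikes stand at (328,317), (385,330), (291,372) and (428,371). In the top view the stand is at (430,222) and the brush head at (437,215). The caps are medium (258,122), small (301,116) and large (343,110), with wells at (263,158), (306,152) and (348,146). I choose the white stand and the order middle, left, right, and check this in a crop.

```bash
python3 - <<'E'
import cv2,numpy as np
t=cv2.imread("pics/top0.png");s=cv2.imread("pics/side0.png")
f=lambda i,x,y,w,h,k:cv2.resize(i[y:y+h,x:x+w],None,fx=k,fy=k,interpolation=cv2.INTER_CUBIC)
a=f(t,235,90,140,100,3);b=f(s,295,155,125,100,3)
c=f(t,400,170,70,100,3);d=f(s,355,225,70,100,3)
out=np.zeros((600,800,3),np.uint8)
for im,x,y in((a,0,0),(b,0,300),(c,425,0),(d,425,300)): out[y:y+im.shape[0],x:x+im.shape[1]]=im
cv2.imwrite("pics/crop0.png",out)
# dark spots on slopes
for n,i,boxes in(("top",t,[(250,148,28,22),(293,142,28,22),(335,136,28,22)]),("side",s,[(312,178,18,18),(338,189,18,18),(366,200,20,20)])):
    g=cv2.cvtColor(i,cv2.COLOR_BGR2GRAY)
    for x,y,w,h in boxes:
        r=g[y:y+h,x:x+w].astype(float); W=np.clip(np.median(r)*.8-r,0,None)
        yy,xx=np.mgrid[y:y+h,x:x+w]; print(n,(W*xx).sum()/W.sum(),(W*yy).sum()/W.sum(),(W>0).sum(),np.median(r),r.min())
E
```

```text
top 263.29712999437254 158.0455824423185 63 160.0 28.0
top 305.4467267198347 151.96293533765564 59 159.0 22.0
top 347.37131413977244 145.9424193173903 59 158.0 23.0
side 320.5298427448177 187.76983559685493 27 187.0 40.0
side 346.9498811048107 198.69544539967075 29 187.0 63.0
side 375.239710105292 210.40475864898127 31 187.0 30.0
```

View pics/crop0.png

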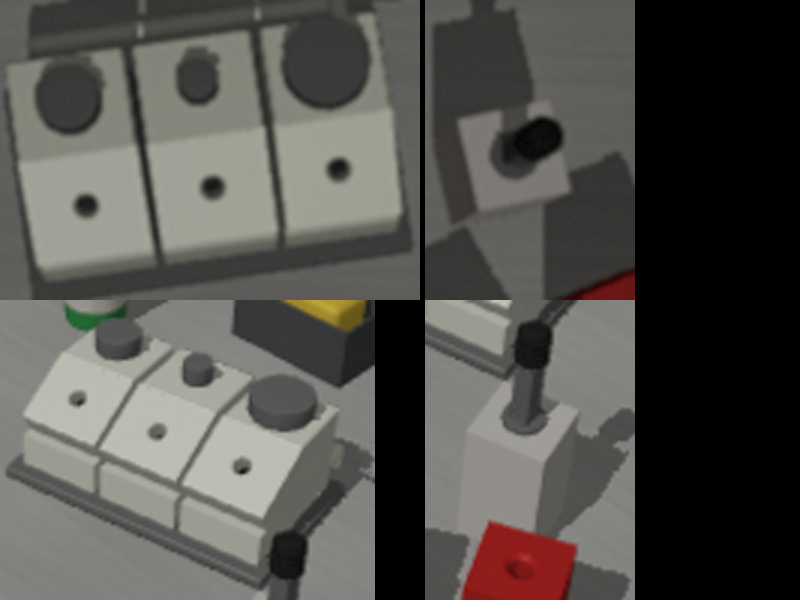

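The crop confirms the brush in the white stand, the caps (medium left, small middle, large right) and the three well mouths.

```bash
cat > h.py <<'E'
from bench import *
import numpy as np,cv2
C={n:get_calibration(n) for n in("side","top")}
def ray(n,p):
    c=C[n]; d=c["orientation"]@np.array([(p[0]-c["cx"])/c["fx"],(p[1]-c["cy"])/c["fy"],1]); return c["position"],d/np.linalg.norm(d)
def plane(n,p,z):
    o,d=ray(n,p); return o+d*(z-o[2])/d[2]
def tri(pt,ps):
    A=np.zeros((3,3));b=np.zeros(3);R=[ray("top",pt),ray("side",ps)]
    for o,d in R: M=np.eye(3)-np.outer(d,d);A+=M;b+=M@o
    x=np.linalg.solve(A,b); return x,np.linalg.norm(np.cross(x-R[0][0],R[0][1]))*2
def proj(n,X):
    c=C[n];q=c["orientation"].T@(np.asarray(X)-c["position"]); return np.array([c["fx"]*q[0]/q[2]+c["cx"],c["fy"]*q[1]/q[2]+c["cy"]])
E
python3 - <<'E'
from h import *
np.set_printoptions(precision=1,suppress=True)
for k,a,b in(("med",(263.3,158),(320.5,187.8)),("sml",(305.4,152),(346.9,198.7)),("lrg",(347.4,145.9),(375.2,210.4))):
    print(k,"top@78",plane("top",a,78),"side@78",plane("side",b,78),tri(a,b))
print("collar",tri((429,221.7),(387.7,264.3)),plane("top",(429,221.7),105),plane("side",(387.7,264.3),105))
print("head",tri((439.3,215),(391.7,233.3)),plane("top",(439.3,215),182),plane("side",(391.7,233.3),182))
t=cv2.imread("pics/top0.png");g=cv2.cvtColor(t,cv2.COLOR_BGR2GRAY)
m=(g>135).astype(np.uint8)
for c in cv2.findContours(m,0,2)[0]:
    x,y,w,h=cv2.boundingRect(c)
    if cv2.contourArea(c)>300 and 230<x<460 and y<260 and y>80:
        r=cv2.minAreaRect(c);print((x,y,w,h),r); B=cv2.boxPoints(r); print([plane("top",p,100)[:2] for p in B])
# cap circles
for z,r in((112,[(258,122),(301,116),(343,110)]),): print([plane("top",p,z)[:2] for p in r])
E
```

```text
med top@78 [621.6  38.6  78. ] side@78 [619.2  36.5  78. ] (array([622.1,  39.1,  75.2]), np.float64(0.5106766469712967))
sml top@78 [635.5 -38.   78. ] side@78 [633.2 -39.6  78. ] (array([635.8, -37.7,  75.6]), np.float64(0.684685785587961))
lrg top@78 [ 649.5 -114.9   78. ] side@78 [ 647.2 -116.7   78. ] (array([ 650. , -114.8,   75.4]), np.float64(0.5339464530241923))
collar (array([ 510.7, -262.9,  101. ]), np.float64(1.4467391206464335)) [ 509.6 -261.6  105. ] [ 508.  -265.6  105. ]
head (array([ 510.3, -262.9,  183.6]), np.float64(1.332184748861959)) [ 510.1 -262.8  182. ] [ 512.5 -262.2  182. ]
(242, 138, 44, 41) ((263.1486511230469, 158.3918914794922), (37.64736557006836, 38.96255874633789), 80.53767395019531)
[array([642.1,  77.5]), array([656.2,   9.2]), array([588.7,  -4.4]), array([574.8,  63.6])]
(284, 132, 43, 41) ((305.3699951171875, 152.08999633789062), (37.05239486694336, 38.608036041259766), 81.8698959350586)
[array([656.8,   1.4]), array([669.2, -67.1]), array([602.2, -78.4]), array([590. , -10.4])]
(327, 126, 41, 41) ((347.7461853027344, 145.96922302246094), (37.334449768066406, 38.94690704345703), 82.87498474121094)
[array([671.6, -74.7]), array([ 683. , -144.2]), array([ 615. , -154.1]), array([603.8, -84.9])]
[array([678.,  47.]), array([691.7, -29.1]), array([ 705.3, -103.7])]
```

{"name": "servo_tool", "arguments": {"rows": [{"hand": 0.6, "dx": 0.384, "dy": -0.834, "dz": 0, "spin": 0.17}, {"hand": 0.6, "dx": 0.384, "dy": -0.834, "dz": 0, "spin": 0.17}, {"hand": 0.6, "dx": 0.384, "dy": -0.834, "dz": 0, "spin": 0.17}, {"hand": 0.6, "dx": 0.384, "dy": -0.834, "dz": 0, "spin": 0.17}, {"hand": 0.6, "dx": 0.384, "dy": -0.834, "dz": 0, "spin": 0.17}, {"hand": 0.6, "dx": 0.384, "dy": -0.834, "dz": 0, "spin": 0.17}, {"hand": 0.6, "dx": 0.384, "dy": -0.834, "dz": 0, "spin": 0.17}, {"hand": 0.6, "dx": 0.384, "dy": -0.834, "dz": 0, "spin": 0.17}, {"hand": 0.6, "dx": 0.384, "dy": -0.834, "dz": 0, "spin": 0.17}, {"hand": 0.6, "dx": 0.384, "dy": -0.834, "dz": 0, "spin": 0.17}, {"hand": 0.6, "dx": 0.384, "dy": -0.834, "dz": 0, "spin": 0.17}, {"hand": 0.6, "dx": 0.384, "dy": -0.834, "dz": 0, "spin": 0.17}, {"hand": 0.6, "dx": 0.384, "dy": -0.834, "dz": 0, "spin": 0.17}, {"hand": 0.6, "dx": 0.384, "dy": -0.834, "dz": 0, "spin": 0.17}, {"hand": 0.6, "dx": 0.384, "dy": -0.834, "dz": 0, "spin": 0.17}, {"hand": 0.6, "dx": 0.384, "dy": -0.834, "dz": 0, "spin": 0.17}, {"hand": 0.6, "dx": 0.384, "dy": -0.834, "dz": 0, "spin": 0.17}, {"hand": 0.6, "dx": 0.384, "dy": -0.834, "dz": 0, "spin": 0.17}, {"hand": 0.6, "dx": 0.384, "dy": -0.834, "dz": 0, "spin": 0.17}, {"hand": 0.6, "dx": 0, "dy": 0, "dz": 0, "spin": 0}]}}

```text
time: 2.6
tcp_pos: [510.7, -264.2, 210.4]
ee_rot: [[-0.984, -0.18, -0.001], [-0.18, 0.984, 0.001], [0.001, 0.001, -1.0]]
contact_force: [0.0, -0.2, -0.6]
finger_gap: 52.9
grip_force: 0.0
```

{"name": "servo_tool", "arguments": {"rows": [{"hand": 0.6, "dy": 0.03, "dz": -0.45}, {"hand": 0.6, "dz": -0.45}, {"hand": 0.6, "dz": -0.45}, {"hand": 0.6, "dz": -0.42}, {"hand": 0.6}, {"hand": 0.0}, {"hand": 0.0}, {"hand": 0.0}, {"hand": 0.0}]}}

```text
$.rows[0]: bad value
```

{"name": "servo_tool", "arguments": {"rows": [{"hand": 0.6, "dx": 0, "dy": 0.03, "dz": -0.45, "spin": 0}, {"hand": 0.6, "dx": 0, "dy": 0, "dz": -0.45, "spin": 0}, {"hand": 0.6, "dx": 0, "dy": 0, "dz": -0.45, "spin": 0}, {"hand": 0.6, "dx": 0, "dy": 0, "dz": -0.42, "spin": 0}, {"hand": 0.6, "dx": 0, "dy": 0, "dz": 0, "spin": 0}, {"hand": 0, "dx": 0, "dy": 0, "dz": 0, "spin": 0}, {"hand": 0, "dx": 0, "dy": 0, "dz": 0, "spin": 0}, {"hand": 0, "dx": 0, "dy": 0, "dz": 0, "spin": 0}, {"hand": 0, "dx": 0, "dy": 0, "dz": 0, "spin": 0}]}}

```text
time: 3.72
tcp_pos: [510.4, -260.5, 123.6]
ee_rot: [[-0.983, -0.182, 0.0], [-0.182, 0.983, -0.0], [-0.0, -0.001, -1.0]]
contact_force: [0.1, 0.2, 2.1]
finger_gap: 18.9
grip_force: 29.9
```

```bash
python3 - <<'E'
from h import *
s=get_image("side")[:,:,::-1];t=get_image("top")[:,:,::-1]
a=cv2.resize(s[190:310,340:440],None,fx=4,fy=4,interpolation=2);b=cv2.resize(t[160:280,380:480],None,fx=4,fy=4,interpolation=2)
cv2.imwrite("pics/g1.png",np.hstack([a,b]))
E
```

```text
(no output)
```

View pics/g1.png

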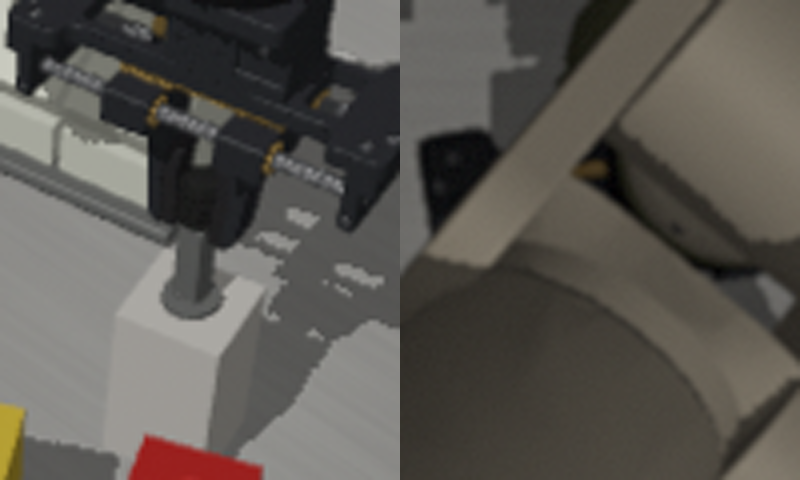

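The view shows the fingers around the grip just under the black head, at about (190,210) in the left crop. The 18.9 mm gap suggests the square grip is turned about 18° to the pads. I'll find which way from the side profile.

```bash
python3 - <<'E'
from h import *
s=cv2.imread("pics/side0.png")
for z in (120,125,130,135,140): 
    p=proj("side",(510.3,-262.7,z)); r=int(round(p[1])); print(z,p.round(1),s[r,380:402].mean(1).astype(int))
p=proj("side",(510.3,-262.7,130));q=[proj("side",np.array([510.3,-262.7,130])+d) for d in ([10,0,0],[0,10,0],[0,0,10])];print([(x-p).round(2) for x in q])
r=int(round(proj("side",(510.3,-262.7,168))[1]));print("head",s[r,376:406].mean(1).astype(int))
E
```

```text
120 [388.  257.6] [156 156 152 128  76  74  74  74  75  70  49  47  49  68  96  98 102 111
 117 123 129 129]
125 [388.3 255.8] [156 156 156 147  92  73  74  75  74  71  55  48  47  63 106 129 130 130
 131 130 129 129]
130 [388.5 253.9] [155 156 156 147  92  74  74  75  75  74  62  48  47  58  98 131 130 130
 129 128 128 129]
135 [388.8 252.1] [136 146 141 137 110  75  75  75  75  75  68  48  48  53  88 130 129 129
 129 129 129 130]
140 [389.  250.2] [ 76  65  62  82 100  76  75  75  75  75  70  51  47  47  77 127 130 131
 130 131 132 132]
[array([ 3.26, -2.49]), array([-3.97, -2.52]), array([ 0.5 , -3.72])]
head [151 151 151 151 145 107  92  74  51  34  23  22  20  23  23  22  21  21
  20  15  49 106 133 134 133 134 134 133 132 131]
```

```bash
python3 - <<'E'
from h import *
o=observe();print({k:np.round(o[k],3) for k in("time","tcp_pos","contact_force","moment","finger_gap","grip_force")})
E
```

```text
{'time': np.float64(3.825), 'tcp_pos': array([ 510.464, -260.544,  123.6  ]), 'contact_force': array([-0.78 ,  0.375,  1.779]), 'moment': array([ 0.077,  0.013, -0.008]), 'finger_gap': np.float64(19.162), 'grip_force': np.float64(29.938)}
```

{"name": "servo_tool", "arguments": {"rows": [{"hand": 0.5, "dx": 0, "dy": 0, "dz": 0, "spin": 0}, {"hand": 0.5, "dx": 0, "dy": 0, "dz": 0, "spin": 0}, {"hand": 0.5, "dx": 0, "dy": 0, "dz": 0, "spin": 0}]}}

```text
time: 4.2
tcp_pos: [510.3, -260.4, 123.1]
ee_rot: [[-0.983, -0.182, -0.0], [-0.182, 0.983, 0.0], [0.0, 0.0, -1.0]]
contact_force: [-0.1, 0.4, -0.1]
finger_gap: 43.7
grip_force: 0.0
```

{"name": "servo_tool", "arguments": {"rows": [{"hand": 0.5, "dx": 0, "dy": -0.05, "dz": -0.04, "spin": -0.9}, {"hand": 0.5, "dx": 0, "dy": 0, "dz": 0, "spin": 0}, {"hand": 0, "dx": 0, "dy": 0, "dz": 0, "spin": 0}, {"hand": 0, "dx": 0, "dy": 0, "dz": 0, "spin": 0}, {"hand": 0, "dx": 0, "dy": 0, "dz": 0, "spin": 0}]}}

```text
time: 4.82
tcp_pos: [510.3, -262.9, 121.3]
ee_rot: [[-0.998, -0.058, 0.0], [-0.058, 0.998, 0.0], [-0.0, 0.0, -1.0]]
contact_force: [-0.8, 0.2, 0.6]
finger_gap: 18.9
grip_force: 30.0
```

{"name": "servo_tool", "arguments": {"rows": [{"hand": 0.45, "dx": 0, "dy": 0, "dz": 0, "spin": 0}, {"hand": 0.45, "dx": 0, "dy": 0, "dz": 0, "spin": 0}, {"hand": 0.45, "dx": 0, "dy": 0, "dz": -0.06, "spin": 0}, {"hand": 0.45, "dx": 0, "dy": 0, "dz": 0, "spin": 0}]}}

```text
time: 5.32
tcp_pos: [510.2, -262.8, 117.9]
ee_rot: [[-0.998, -0.058, -0.0], [-0.058, 0.998, 0.0], [0.0, 0.0, -1.0]]
contact_force: [-0.8, 0.7, -0.3]
finger_gap: 39.5
grip_force: 0.0
```

{"name": "servo_tool", "arguments": {"rows": [{"hand": 0.45, "dx": 0, "dy": 0, "dz": -0.04, "spin": 0}, {"hand": 0, "dx": 0, "dy": 0, "dz": 0, "spin": 0}, {"hand": 0, "dx": 0, "dy": 0, "dz": 0, "spin": 0}, {"hand": 0, "dx": 0, "dy": 0, "dz": 0, "spin": 0}]}}

```text
time: 5.82
tcp_pos: [510.3, -262.9, 116.3]
ee_rot: [[-0.998, -0.058, 0.0], [-0.058, 0.998, -0.0], [-0.0, -0.0, -1.0]]
contact_force: [0.2, -0.5, -0.1]
finger_gap: 18.3
grip_force: 30.0
```

```bash
python3 - <<'E'
from h import *
o=observe();print(o["finger_gap"],o["tcp_pos"])
s0=cv2.imread("pics/side0.png").mean(2);s=get_image("side").mean(2)
for z in (110,112,114,116): 
    p=proj("side",(510.3,-262.7,z)); r=int(round(p[1])); print(z,p.round(1));print(s0[r,378:400].astype(int));print(s[r,378:400].astype(int))
cv2.imwrite("pics/g2.png",cv2.resize(s[200:300,350:430],None,fx=6,fy=6,interpolation=2))
E
```

```text
18.314785950028426 [ 510.33091504 -262.92656009  116.2676827 ]
110 [387.5 261.2]
[155 155 148 108  82  72  74  73  74  75  73  63  48  48  45  52  76  95
  96 110 150 156]
[167 167 160 117  90  80  81  81  82  81  81  72  52  53  51  57  83 105
 105 120 161 167]
112 [387.6 260.5]
[156 156 154 135  95  76  75  74  74  75  74  67  48  46  47  63  96  95
  95  95 111 149]
[167 167 164 147 104  83  82  82  81  81  82  74  53  53  52  70 105 104
 104 104 120 161]
114 [387.7 259.8]
[156 156 154 135  95  76  75  74  74  75  74  67  48  46  47  63  96  95
  95  95 111 149]
[167 167 164 147 104  83  82  82  81  81  82  74  53  53  52  70 105 104
 104 104 120 161]
116 [387.8 259.1]
[156 156 156 153 134  88  76  74  74  74  75  68  49  48  50  69  95  95
  96  97 100 113]
[167 167 167 164 146 104  83  81  82  82  82  76  54  53  55  75 104 105
 105 106 109 123][ WARN:0@0.872] global loadsave.cpp:1063 imwrite_ Unsupported depth image for selected encoder is fallbacked to CV_8U.
```

View pics/g2.png

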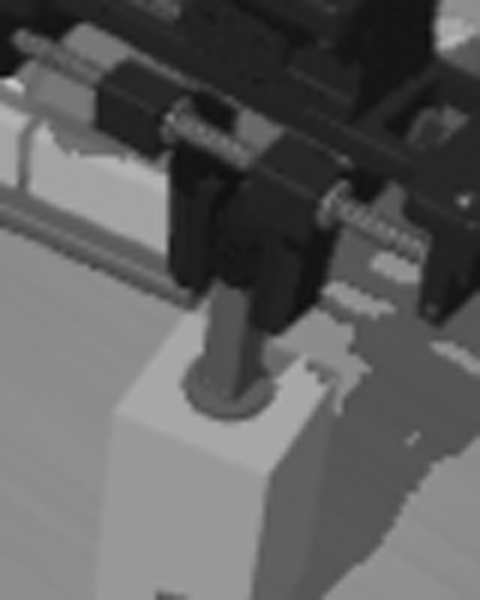

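The view shows the pads close to the black head at about (240,240) in the crop. The grip's profile has not turned at all, so the pads are still squeezing the soft head. I'll go lower in small steps, watching the force.

{"name": "servo_tool", "arguments": {"rows": [{"hand": 0.4, "dx": 0, "dy": 0, "dz": 0, "spin": 0}, {"hand": 0.4, "dx": 0, "dy": 0, "dz": 0, "spin": 0}, {"hand": 0.4, "dx": 0, "dy": 0, "dz": -0.05, "spin": 0}, {"hand": 0.4, "dx": 0, "dy": 0, "dz": 0, "spin": 0}]}}

```text
time: 6.38
tcp_pos: [510.2, -262.8, 113.5]
ee_rot: [[-0.998, -0.057, -0.0], [-0.057, 0.998, 0.0], [0.0, 0.0, -1.0]]
contact_force: [-0.6, 0.0, -0.1]
finger_gap: 35.6
grip_force: 0.0
```

{"name": "servo_tool", "arguments": {"rows": [{"hand": 0.4, "dx": 0, "dy": 0, "dz": -0.05, "spin": 0}, {"hand": 0.4, "dx": 0, "dy": 0, "dz": 0, "spin": 0}]}}

```text
time: 6.62
tcp_pos: [510.2, -262.8, 111.0]
ee_rot: [[-0.998, -0.058, -0.0], [-0.058, 0.998, 0.0], [0.0, 0.0, -1.0]]
contact_force: [0.6, -0.8, -0.5]
finger_gap: 35.4
grip_force: 0.0
```

{"name": "servo_tool", "arguments": {"rows": [{"hand": 0, "dx": 0, "dy": 0, "dz": 0, "spin": 0}, {"hand": 0, "dx": 0, "dy": 0, "dz": 0, "spin": 0}, {"hand": 0, "dx": 0, "dy": 0, "dz": 0, "spin": 0}, {"hand": 0, "dx": 0, "dy": 0, "dz": 0, "spin": 0}]}}

```text
time: 7.12
tcp_pos: [510.3, -262.9, 111.2]
ee_rot: [[-0.998, -0.057, -0.0], [-0.057, 0.998, 0.0], [0.0, 0.0, -1.0]]
contact_force: [0.6, 0.1, 0.5]
finger_gap: 18.1
grip_force: 30.0
```

{"name": "servo_tool", "arguments": {"rows": [{"hand": 0.4, "dx": 0, "dy": 0, "dz": 0, "spin": 0}, {"hand": 0.4, "dx": 0, "dy": 0, "dz": 0.04, "spin": 0}, {"hand": 0, "dx": 0, "dy": 0, "dz": 0, "spin": 0}, {"hand": 0, "dx": 0, "dy": 0, "dz": 0, "spin": 0}, {"hand": 0, "dx": 0, "dy": 0, "dz": 0, "spin": 0}, {"hand": 0, "dx": 0, "dy": 0, "dz": 0, "spin": 0}]}}

```text
time: 7.88
tcp_pos: [510.3, -262.9, 113.3]
ee_rot: [[-0.998, -0.058, 0.0], [-0.058, 0.998, 0.0], [-0.0, 0.0, -1.0]]
contact_force: [0.3, 1.6, 1.7]
finger_gap: 18.2
grip_force: 30.2
```

{"name": "servo_tool", "arguments": {"rows": [{"hand": 0, "dx": 0, "dy": 0, "dz": 0.4, "spin": 0}, {"hand": 0, "dx": 0, "dy": 0, "dz": 0.4, "spin": 0}, {"hand": 0, "dx": 0, "dy": 0, "dz": 0.4, "spin": 0}, {"hand": 0, "dx": 0, "dy": 0, "dz": 0.16, "spin": 0}, {"hand": 0, "dx": 0, "dy": 0, "dz": 0, "spin": 0}]}}

```text
time: 8.5
tcp_pos: [510.3, -262.9, 181.2]
ee_rot: [[-0.998, -0.058, 0.0], [-0.058, 0.998, -0.0], [-0.0, -0.0, -1.0]]
contact_force: [0.5, 0.6, -0.5]
finger_gap: 18.3
grip_force: 30.2
```

{"name": "servo_tool", "arguments": {"rows": [{"hand": 0, "dx": 0, "dy": 0, "dz": 0, "spin": 0.88}, {"hand": 0, "dx": -0.15, "dy": -0.028, "dz": 0, "spin": 0}, {"hand": 0, "dx": -0.15, "dy": -0.028, "dz": 0, "spin": 0}, {"hand": 0, "dx": -0.15, "dy": -0.028, "dz": 0, "spin": 0}]}}

```text
time: 9.0
tcp_pos: [487.4, -267.1, 181.0]
ee_rot: [[-0.984, -0.178, 0.0], [-0.178, 0.984, 0.0], [-0.0, 0.0, -1.0]]
contact_force: [2.7, 0.1, -1.9]
finger_gap: 18.1
grip_force: 30.1
```

{"name": "servo_tool", "arguments": {"rows": [{"hand": 0, "dx": -0.15, "dy": -0.028, "dz": 0, "spin": 0}, {"hand": 0, "dx": -0.15, "dy": -0.028, "dz": 0, "spin": 0}, {"hand": 0, "dx": -0.15, "dy": -0.028, "dz": 0, "spin": 0}, {"hand": 0, "dx": -0.15, "dy": -0.028, "dz": 0, "spin": 0}, {"hand": 0, "dx": -0.07, "dy": -0.012, "dz": 0, "spin": 0}, {"hand": 0, "dx": 0, "dy": 0, "dz": 0, "spin": 0}]}}

```text
time: 9.75
tcp_pos: [454.0, -273.5, 181.5]
ee_rot: [[-0.984, -0.179, -0.0], [-0.179, 0.984, -0.0], [0.0, -0.0, -1.0]]
contact_force: [0.7, 0.8, 2.0]
finger_gap: 17.7
grip_force: 29.9
```

```bash
python3 - <<'E'
from h import *
s=get_image("side")[:,:,::-1];t=get_image("top")[:,:,::-1]
cv2.imwrite("pics/s3.png",s);cv2.imwrite("pics/t3.png",t)
a=cv2.resize(s[170:320,320:440],None,fx=4,fy=4,interpolation=2)
cv2.imwrite("pics/g3.png",a)
E
```

```text
(no output)
```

View pics/g3.png

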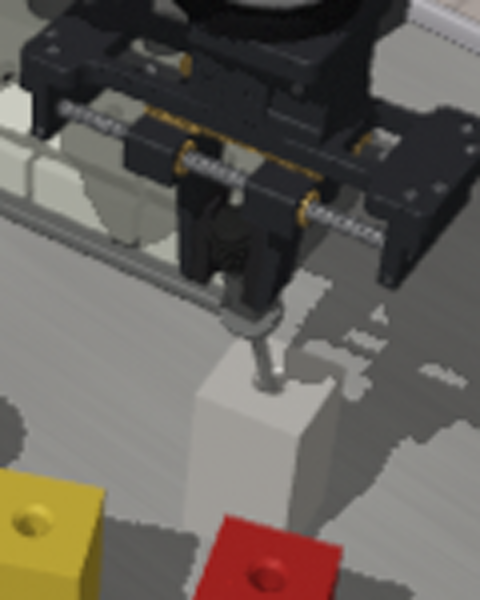

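The brush is tilted in the grip, with its collar at about (382,249) and the stem entering the hole at (387,265). I'll check those against the predicted projection.

```bash
python3 - <<'E'
from h import *
o=observe();print(np.round(o["tcp_pos"],1),o["contact_force"].round(1))
G=o["tcp_pos"]+[0,0,18.7]
hx=np.array([.984,.18,0])
for ph in(22,25,28,31):
    a=-hx*np.sin(np.radians(ph))+np.array([0,0,np.cos(np.radians(ph))])
    print(ph,[proj("side",G+(z-122)*a).round(1).tolist() for z in(90,95,45,10,0)],(G-122*a).round(1))
print(proj("side",(510.3,-262.8,100)))
E
```

```text
[ 454.3 -273.4  181.4] [0.7 0.6 0.7]
22 [[378.9, 252.1], [378.6, 250.9], [381.5, 262.9], [383.4, 270.6], [383.9, 272.7]] [ 499.3 -265.2   87. ]
25 [[379.3, 251.4], [378.9, 250.3], [382.5, 261.2], [384.8, 268.2], [385.5, 270.1]] [ 505.  -264.2   89.6]
28 [[379.8, 250.6], [379.3, 249.6], [383.5, 259.4], [386.3, 265.7], [387.0, 267.5]] [ 510.6 -263.1   92.4]
31 [[380.2, 249.9], [379.7, 249.0], [384.5, 257.6], [387.6, 263.2], [388.5, 264.7]] [ 516.1 -262.1   95.6]
[387.11025065 264.79810606]
```

{"name": "servo_tool", "arguments": {"rows": [{"hand": 0, "dx": 0, "dy": 0, "dz": 0.4, "spin": 0}, {"hand": 0, "dx": 0, "dy": 0, "dz": 0.4, "spin": 0}, {"hand": 0, "dx": 0.321, "dy": 0.732, "dz": 0, "spin": 0}, {"hand": 0, "dx": 0.321, "dy": 0.732, "dz": 0, "spin": 0}, {"hand": 0, "dx": 0.321, "dy": 0.732, "dz": 0, "spin": 0}, {"hand": 0, "dx": 0.321, "dy": 0.732, "dz": 0, "spin": 0}, {"hand": 0, "dx": 0.321, "dy": 0.732, "dz": 0, "spin": 0}, {"hand": 0, "dx": 0.321, "dy": 0.732, "dz": 0, "spin": 0}, {"hand": 0, "dx": 0.148, "dy": 0.027, "dz": -0.28, "spin": 0}, {"hand": 0, "dx": 0.148, "dy": 0.027, "dz": -0.28, "spin": 0}, {"hand": 0, "dx": 0, "dy": 0, "dz": 0, "spin": 0}]}}

```text
time: 11.22
tcp_pos: [564.9, -51.8, 191.5]
ee_rot: [[-0.984, -0.178, -0.004], [-0.178, 0.984, 0.001], [0.003, 0.001, -1.0]]
contact_force: [0.9, 0.2, -0.2]
finger_gap: 17.7
grip_force: 30.1
```

```bash
python3 - <<'E'
from h import *
o=observe();print(o["time"],np.round(o["tcp_pos"],1),o["contact_force"].round(1))
s=get_image("side")[:,:,::-1];t=get_image("top")[:,:,::-1]
cv2.imwrite("pics/s4.png",s);cv2.imwrite("pics/t4.png",t)
a=cv2.resize(s[120:270,290:430],None,fx=4,fy=4,interpolation=2)[:600,:400]
a=cv2.resize(s[130:270,300:400],None,fx=4,fy=4,interpolation=2);b=cv2.resize(t[80:220,250:350],None,fx=4,fy=4,interpolation=2)
cv2.imwrite("pics/g4.png",np.hstack([a,b]))
G=o["tcp_pos"]+[0,0,18.7];hx=np.array([.984,.18,0])
for ph in(25,28,31):
    a=-hx*np.sin(np.radians(ph))+np.array([0,0,np.cos(np.radians(ph))])
    print(ph,(G-122*a).round(1),[[proj(n,G+(z-122)*a).round(1).tolist() for z in(90,45,0)] for n in("side","top")])
E
```

```text
11.225 [564.9 -51.8 191.5] [ 0.9  0.2 -0.2]
25 [615.7 -42.5  99.6] [[[334.7, 173.7], [339.0, 184.8], [343.0, 195.1]], [[309.9, 169.9], [308.5, 164.6], [307.3, 159.7]]]
28 [621.3 -41.5 102.4] [[[335.1, 173.1], [339.9, 183.4], [344.4, 192.9]], [[309.7, 168.9], [308.2, 162.3], [306.8, 156.2]]]
31 [626.8 -40.5 105.6] [[[335.5, 172.5], [340.8, 181.9], [345.7, 190.7]], [[309.6, 167.9], [307.9, 160.0], [306.3, 152.8]]]
```

View pics/g4.png

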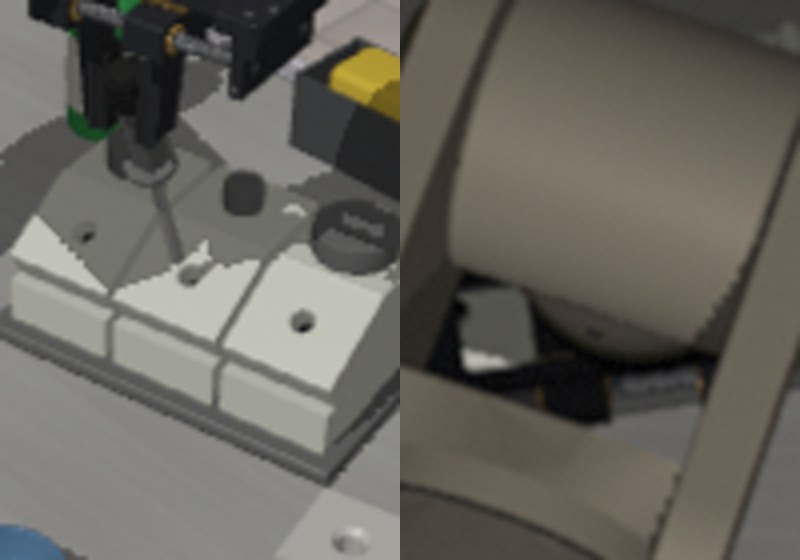

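The side crop shows the collar at about (336,171) and the stem running down to about (345,195), just above the small-cap well at (347.5,199). The arm hides the top view here. I'll read the pixels for the stem line.

```bash
python3 - <<'E'
from h import *
s=cv2.imread("pics/s4.png");g=s.mean(2).astype(int)
print("col",list(range(332,358)))
for r in range(172,206): print(r,*["%3d"%v for v in g[r,332:358]])
E
```

```text
col [332, 333, 334, 335, 336, 337, 338, 339, 340, 341, 342, 343, 344, 345, 346, 347, 348, 349, 350, 351, 352, 353, 354, 355, 356, 357]
172  98  97  93  82  65  57  58  84  94  99  93  67  94 108 107 107 108 108 106  99  92  87 103 105 110 116
173  97  99  99  96  92  81  75  98  99  93  66  82 106 107 107 108 110 105 100  98  97 104 107 107 103  85
174  85  97  97  99  98  96  95  95  85  64  74 104 107 108 108 110 104 100  99  98 107 107 107 103  82  56
175  98  75  81  86  92  90  77  66  62  81 102 108 108 108 109 103 100  98  99 106 107 107 107  99  55  51
176 106 100  88  72  72  74  64  64  73  85 107 108 108 108 102 100  99 102 108 108 107 107 108  99  48  52
177 107 107 105 102 101  97  70  75  79  92 108 109 109 102 100 100 102 107 108 107 107 108 105  87  46  51
178 109 108 107 108 108 103  78  76  79  91 109 107 101  98  97 104 107 107 107 107 107 108 104  84  46  49
179 113 112 110 108 107 104  83  75  77  85 106 100  99  98 105 107 107 107 107 108 107 107 104  84  46  49
180 113 113 112 112 111 107  91  73  77  80  92  98  97 107 107 107 107 108 107 107 107 107 104  85  
[... 2006 characters left out ...]
  98 100 101  99 101 143 184 190 191 190 191 190 190
200 113 113 135 182 182 183 190 191 190 190 191 187 161 108  97  79  65 124 180 190 190 190 190 191 190 190
201 182 182 184 190 191 190 191 190 190 191 191 190 185 166 132 125 134 183 189 191 190 191 190 190 190 190
202 190 191 190 191 190 190 191 190 190 190 190 190 190 188 183 183 184 190 190 190 191 190 190 191 190 190
203 190 191 191 191 191 190 190 190 191 191 190 191 191 191 190 191 190 191 191 191 190 190 190 190 190 190
204 190 190 191 191 190 190 191 190 191 190 190 190 191 190 191 191 191 191 191 191 191 191 191 191 191 191
205 190 190 190 191 191 191 191 191 191 191 191 191 191 191 191 191 191 191 191 191 191 191 191 191 191 191
```

```bash
python3 - <<'E'
from h import *
n=np.array([-.4615,-.0844,.883])
M=plane("side",(347,198.5),78)
o=observe();G=o["tcp_pos"]+[0,0,18.7]
for zt in(100.5,101.5,102.5):
    T=plane("side",(344.1,193.7),zt); h=(zt-78)/.883; e=T-(M+h*n); a=(G-T)
    print(zt,T.round(1),"err tip-axis",e.round(1),"len",np.linalg.norm(a),"dir",(a/np.linalg.norm(a)).round(3))
print(M)
E
```

```text
100.5 [620.5 -41.4 100.5] err tip-axis [-1.7  0.1  0. ] len 124.68834126202995 dir [-0.443 -0.084  0.892]
101.5 [619.5 -42.2 101.5] err tip-axis [-2.2 -0.7  0. ] len 123.28124946059236 dir [-0.44  -0.078  0.894]
102.5 [618.5 -43.1 102.5] err tip-axis [-2.6 -1.5  0. ] len 121.88087024810673 dir [-0.437 -0.072  0.897]
[633.91349256 -39.25650017  78.        ]
```

{"name": "servo_tool", "arguments": {"rows": [{"hand": 0, "dx": 0.044, "dy": 0.02, "dz": 0, "spin": 0}, {"hand": 0, "dx": 0.081, "dy": 0.015, "dz": -0.155, "spin": 0}, {"hand": 0, "dx": 0.081, "dy": 0.015, "dz": -0.155, "spin": 0}, {"hand": 0, "dx": 0.081, "dy": 0.015, "dz": -0.155, "spin": 0}, {"hand": 0, "dx": 0.065, "dy": 0.012, "dz": -0.124, "spin": 0}, {"hand": 0, "dx": 0, "dy": 0, "dz": 0, "spin": 0}]}}

```text
time: 12.08
tcp_pos: [583.0, -47.1, 163.1]
ee_rot: [[-0.984, -0.18, -0.001], [-0.18, 0.984, 0.0], [0.001, 0.0, -1.0]]
contact_force: [-0.2, -0.4, -0.2]
finger_gap: 17.6
grip_force: 30.1
```

{"name": "servo_tool", "arguments": {"rows": [{"hand": 0, "dx": 0.028, "dy": 0.005, "dz": -0.053, "spin": 0}, {"hand": 0, "dx": 0.018, "dy": 0.003, "dz": -0.035, "spin": 0}, {"hand": 0, "dx": 0, "dy": 0, "dz": 0, "spin": 0}]}}

```text
time: 12.45
tcp_pos: [585.3, -46.8, 159.4]
ee_rot: [[-0.984, -0.179, 0.0], [-0.179, 0.984, -0.0], [0.0, -0.0, -1.0]]
contact_force: [0.2, 0.6, -0.7]
finger_gap: 17.9
grip_force: 30.1
```

{"name": "servo_tool", "arguments": {"rows": [{"hand": 0, "dx": 0.018, "dy": 0.003, "dz": -0.035, "spin": 0}, {"hand": 0, "dx": 0, "dy": 0, "dz": 0, "spin": 0}]}}

```text
time: 12.7
tcp_pos: [586.2, -46.6, 157.5]
ee_rot: [[-0.984, -0.179, -0.0], [-0.179, 0.984, 0.0], [0.0, 0.0, -1.0]]
contact_force: [0.3, 0.7, -1.3]
finger_gap: 18.1
grip_force: 30.1
```

{"name": "servo_tool", "arguments": {"rows": [{"hand": 0, "dx": 0.018, "dy": 0.003, "dz": -0.035, "spin": 0}, {"hand": 0, "dx": 0, "dy": 0, "dz": 0, "spin": 0}]}}

```text
time: 12.95
tcp_pos: [587.1, -46.5, 155.7]
ee_rot: [[-0.984, -0.179, -0.0], [-0.179, 0.984, 0.0], [0.0, 0.0, -1.0]]
contact_force: [0.5, -1.1, -1.7]
finger_gap: 17.7
grip_force: 30.1
```

{"name": "servo_tool", "arguments": {"rows": [{"hand": 0, "dx": 0.018, "dy": 0.003, "dz": -0.035, "spin": 0}, {"hand": 0, "dx": 0, "dy": 0, "dz": 0, "spin": 0}]}}

```text
time: 13.2
tcp_pos: [588.0, -46.3, 154.3]
ee_rot: [[-0.984, -0.179, 0.0], [-0.179, 0.984, -0.0], [-0.0, -0.0, -1.0]]
contact_force: [-2.0, -0.0, 1.4]
finger_gap: 18.0
grip_force: 30.2
```

{"name": "servo_tool", "arguments": {"rows": [{"hand": 0, "dx": 0.018, "dy": 0.003, "dz": -0.035, "spin": 0}, {"hand": 0, "dx": 0, "dy": 0, "dz": 0, "spin": 0}]}}

```text
time: 13.45
tcp_pos: [589.0, -46.2, 152.5]
ee_rot: [[-0.984, -0.179, 0.0], [-0.179, 0.984, -0.0], [-0.0, -0.0, -1.0]]
contact_force: [-2.1, 0.2, 3.6]
finger_gap: 18.4
grip_force: 30.2
```

```bash
python3 - <<'E'
from h import *
F=[]
for i in range(3):
    get_image("side"); o=observe();F.append(np.r_[o["contact_force"],o["moment"]*10])
print(np.mean(F,0).round(2),np.std(F,0).round(2))
E
```

```text
[-1.3  -0.28  3.23  0.4   2.59  0.02] [0.47 0.47 0.11 0.26 0.04 0.21]
```

{"name": "servo_tool", "arguments": {"rows": [{"hand": 0, "dx": 0.015, "dy": 0.003, "dz": -0.03, "spin": 0}, {"hand": 0, "dx": 0, "dy": 0, "dz": 0, "spin": 0}]}}

```text
time: 13.85
tcp_pos: [589.7, -46.0, 150.9]
ee_rot: [[-0.984, -0.179, 0.0], [-0.179, 0.984, -0.0], [-0.0, -0.0, -1.0]]
contact_force: [-3.2, -0.7, 4.0]
finger_gap: 17.8
grip_force: 30.2
```

```bash
python3 - <<'E'
from h import *
F=[]
for i in range(3):
    get_image("side"); o=observe();F.append(np.r_[o["contact_force"],o["moment"]*10])
print(o["tcp_pos"],np.mean(F,0).round(2))
E
```

```text
[589.70296629 -46.06301068 150.97926976] [-1.95 -0.14  4.23  0.04  2.74  0.05]
```

{"name": "servo_tool", "arguments": {"rows": [{"hand": 0, "dx": 0, "dy": 0, "dz": 0, "spin": 0}, {"hand": 0, "dx": 0, "dy": 0, "dz": 0, "spin": 0}, {"hand": 0, "dx": 0, "dy": 0, "dz": 0, "spin": 0}, {"hand": 0, "dx": 0, "dy": 0, "dz": 0, "spin": 0}, {"hand": 0, "dx": 0, "dy": 0, "dz": 0, "spin": 0}, {"hand": 0, "dx": 0, "dy": 0, "dz": 0, "spin": 0}, {"hand": 0, "dx": -0.108, "dy": -0.02, "dz": 0.206, "spin": 0}, {"hand": 0, "dx": -0.108, "dy": -0.02, "dz": 0.206, "spin": 0}, {"hand": 0, "dx": -0.108, "dy": -0.02, "dz": 0.206, "spin": 0}, {"hand": 0, "dx": 0, "dy": 0, "dz": 0, "spin": 0}, {"hand": 0, "dx": -0.093, "dy": 0.51, "dz": 0, "spin": 0}, {"hand": 0, "dx": -0.093, "dy": 0.51, "dz": 0, "spin": 0}, {"hand": 0, "dx": -0.093, "dy": 0.51, "dz": 0, "spin": 0}, {"hand": 0, "dx": 0, "dy": 0, "dz": 0, "spin": 0}]}}

```text
time: 15.75
tcp_pos: [559.2, 28.7, 181.6]
ee_rot: [[-0.983, -0.182, -0.0], [-0.182, 0.983, 0.0], [0.0, 0.0, -1.0]]
contact_force: [-0.6, -1.2, -0.5]
finger_gap: 17.9
grip_force: 30.1
```

```bash
python3 - <<'E'
from h import *
s=get_image("side")[:,:,::-1];o=observe();print(o["tcp_pos"].round(1))
cv2.imwrite("pics/g5.png",cv2.resize(s[140:220,285:385],None,fx=7,fy=7,interpolation=2))
g=s.mean(2).astype(int)
print("col",*range(308,330))
for r in range(170,194): print(r,*["%3d"%v for v in g[r,308:330]])
E
```

```text
[559.5  27.7 181.7]
col 308 309 310 311 312 313 314 315 316 317 318 319 320 321 322 323 324 325 326 327 328 329
170  80  79  79  76  72  76  75  75  79  79  89 106 107 106 107 107 107 104  84  45  47  49
171  81  81  79  78  72  75  76  75  81  92 106 107 107 106 106 106 106 106  96  46  47  49
172  81  82  81  79  74  74  76  77  91 106 107 107 106 107 106 107 106 107 101  68  48  49
173  82  82  82  81  78  71  77  80  96 112 111 109 107 106 107 107 106 106 105  97  68  50
174  81  81  83  82  80  72  75  76  88 113 112 111 111 110 108 107 106 107 107 106  99  81
175  81  80  81  82  83  84  73  76  80  99 112 112 112 112 113 111 109 107 106 106 106 104
176  82  81  81  80  87 100  86  76  78  91 112 112 112 113 112 112 111 111 110 108 107 106
177  80  81  82  85  98 107  85  75  77  86 112 112 113 113 112 112 112 112 112 112 111 109
178  82  81  81  89 110 112 102  73  75  80  99 113 113 112 112 112 112 112 112 112 112 111
179  83  82  86 104 113 113 108  85  75  76  88 112 112 113 112 112 113 112 113 112 113 112
180  83  84  95 112 112 112 108  85  74  76  81 103 113 112 113 112 
[... 519 characters left out ...]
 112 105  88  97 100  99  96  98 111 113 112 112 112 112
187 113 113 112 113 112 113 113 113 113 110 100  99 100  99  97  97 109 112 112 112 112 112
188 113 112 112 112 112 112 113 112 113 110 101  99  94  66  57  79 112 113 113 113 112 113
189 113 112 112 112 112 112 113 112 112 110 100  94  76  29  51  92 112 113 113 112 113 112
190 112 113 112 112 113 112 113 112 112 112 110 102  80  72 104 110 112 113 112 112 113 113
191 181 171 113 112 113 112 112 113 113 112 112 111 108 107 113 112 113 113 113 112 113 113
192 189 188 171 113 112 113 113 112 112 113 113 112 112 112 112 112 112 113 113 112 112 112
193 189 189 187 171 112 113 113 112 112 112 112 112 112 113 113 113 112 113 112 112 134 180
```

View pics/g5.png

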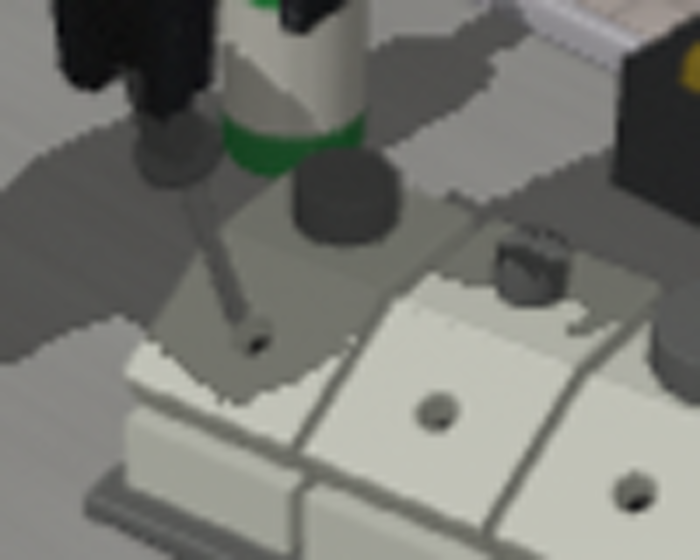

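The crop shows the tip at about (317.7,184.5), just above the medium well mouth at about (320.6,187.9).

```bash
python3 - <<'E'
from h import *
n=np.array([-.4615,-.0844,.883])
M=plane("side",(320.6,187.9),78)
G=observe()["tcp_pos"]+[0,0,18.7]
for zt in(91.2,92.2,93.2):
    T=plane("side",(317.7,184.5),zt); h=(zt-78)/.883; e=T-(M+h*n); a=(G-T)
    print(zt,h,T.round(1),e.round(1),np.linalg.norm(a),(a/np.linalg.norm(a)).round(3))
E
```

```text
91.2 14.949037372593434 [611.2  38.1  91.2] [-1.   3.3  0. ] 121.26288707397087 [-0.427 -0.086  0.9  ]
92.2 16.081540203850512 [610.3  37.1  92.2] [-1.4  2.4  0. ] 119.86676464140822 [-0.423 -0.078  0.903]
93.2 17.21404303510759 [609.3  36.1  93.2] [-1.9  1.5  0. ] 118.47901652480412 [-0.42  -0.071  0.905]
```

{"name": "servo_tool", "arguments": {"rows": [{"hand": 0, "dx": 0.02, "dy": -0.04, "dz": 0, "spin": 0}, {"hand": 0, "dx": 0.072, "dy": 0.013, "dz": -0.138, "spin": 0}, {"hand": 0, "dx": 0.072, "dy": 0.013, "dz": -0.138, "spin": 0}, {"hand": 0, "dx": 0.072, "dy": 0.013, "dz": -0.138, "spin": 0}, {"hand": 0, "dx": 0, "dy": 0, "dz": 0, "spin": 0}]}}

```text
time: 16.42
tcp_pos: [571.3, 27.4, 160.2]
ee_rot: [[-0.984, -0.179, -0.001], [-0.179, 0.984, 0.0], [0.001, 0.0, -1.0]]
contact_force: [0.0, -0.5, -0.6]
finger_gap: 18.1
grip_force: 30.1
```

{"name": "servo_tool", "arguments": {"rows": [{"hand": 0, "dx": 0.018, "dy": 0.003, "dz": -0.035, "spin": 0}, {"hand": 0, "dx": 0, "dy": 0, "dz": 0, "spin": 0}]}}

```text
time: 16.68
tcp_pos: [572.3, 27.6, 159.5]
ee_rot: [[-0.984, -0.179, 0.0], [-0.179, 0.984, -0.0], [-0.0, -0.0, -1.0]]
contact_force: [-0.7, 0.7, -0.7]
finger_gap: 17.4
grip_force: 30.1
```

{"name": "servo_tool", "arguments": {"rows": [{"hand": 0, "dx": 0.018, "dy": 0.003, "dz": -0.035, "spin": 0}, {"hand": 0, "dx": 0, "dy": 0, "dz": 0, "spin": 0}]}}

```text
time: 16.92
tcp_pos: [573.2, 27.7, 157.8]
ee_rot: [[-0.984, -0.179, 0.0], [-0.179, 0.984, -0.0], [-0.0, -0.0, -1.0]]
contact_force: [-0.8, -0.8, 2.1]
finger_gap: 18.1
grip_force: 30.2
```

{"name": "servo_tool", "arguments": {"rows": [{"hand": 0, "dx": 0.018, "dy": 0.003, "dz": -0.035, "spin": 0}, {"hand": 0, "dx": 0, "dy": 0, "dz": 0, "spin": 0}]}}

```text
time: 17.18
tcp_pos: [574.1, 27.9, 155.9]
ee_rot: [[-0.984, -0.179, 0.0], [-0.179, 0.984, -0.0], [-0.0, -0.0, -1.0]]
contact_force: [-0.5, -0.2, 3.8]
finger_gap: 18.0
grip_force: 30.2
```

{"name": "servo_tool", "arguments": {"rows": [{"hand": 0, "dx": 0.014, "dy": 0.003, "dz": -0.027, "spin": 0}, {"hand": 0, "dx": 0, "dy": 0, "dz": 0, "spin": 0}]}}

```text
time: 17.42
tcp_pos: [574.8, 28.0, 154.5]
ee_rot: [[-0.984, -0.179, 0.0], [-0.179, 0.984, -0.0], [-0.0, -0.0, -1.0]]
contact_force: [-1.3, 0.3, 4.1]
finger_gap: 18.1
grip_force: 30.2
```

```bash
python3 - <<'E'
from h import *
F=[]
for i in range(3):
    get_image("side"); o=observe();F.append(np.r_[o["contact_force"],o["moment"]*10])
print(o["tcp_pos"],np.mean(F,0).round(2))
E
```

```text
[574.75861466  28.00623405 154.59342901] [-1.8  -0.45  4.24 -0.21  2.79 -0.23]
```

{"name": "servo_tool", "arguments": {"rows": [{"hand": 0, "dx": 0, "dy": 0, "dz": 0, "spin": 0}, {"hand": 0, "dx": 0, "dy": 0, "dz": 0, "spin": 0}, {"hand": 0, "dx": 0, "dy": 0, "dz": 0, "spin": 0}, {"hand": 0, "dx": 0, "dy": 0, "dz": 0, "spin": 0}, {"hand": 0, "dx": 0, "dy": 0, "dz": 0, "spin": 0}, {"hand": 0, "dx": -0.086, "dy": -0.016, "dz": 0.165, "spin": 0}, {"hand": 0, "dx": -0.086, "dy": -0.016, "dz": 0.165, "spin": 0}, {"hand": 0, "dx": -0.086, "dy": -0.016, "dz": 0.165, "spin": 0}, {"hand": 0, "dx": 0, "dy": 0, "dz": 0, "spin": 0}, {"hand": 0, "dx": 0.137, "dy": -0.761, "dz": 0, "spin": 0}, {"hand": 0, "dx": 0.137, "dy": -0.761, "dz": 0, "spin": 0}, {"hand": 0, "dx": 0.137, "dy": -0.761, "dz": 0, "spin": 0}, {"hand": 0, "dx": 0.137, "dy": -0.761, "dz": 0, "spin": 0}, {"hand": 0, "dx": 0, "dy": 0, "dz": 0, "spin": 0}, {"hand": 0, "dx": 0, "dy": 0, "dz": 0, "spin": 0}]}}

```text
time: 19.45
tcp_pos: [589.0, -125.9, 178.9]
ee_rot: [[-0.984, -0.18, -0.001], [-0.18, 0.984, 0.001], [0.001, 0.001, -1.0]]
contact_force: [-0.2, 0.0, -0.9]
finger_gap: 18.1
grip_force: 30.1
```

```bash
python3 - <<'E'
from h import *
s=get_image("side")[:,:,::-1];o=observe();print(o["time"],o["tcp_pos"].round(1),o["contact_force"].round(1))
g=s.mean(2).astype(int)
print("col",*range(362,386))
for r in range(188,216): print(r,*["%3d"%v for v in g[r,362:386]])
E
```

```text
19.5 [ 589.1 -125.6  179.1] [-0.6 -0.2 -0.4]
col 362 363 364 365 366 367 368 369 370 371 372 373 374 375 376 377 378 379 380 381 382 383 384 385
188 109 105  87  96 100 100 100  98  96  98 101  96  66  74 102  91  66  51  52  52  52  52  52  52
189 109 109 101  81  88  99  98  98 102  97  87  68  78  93 106  91  66  48  53  52  52  52  53  52
190 111 110 108 100  82  76  69  70  68  67  71 110 164 165 157 110  70  71  70  52  53  52  52  52
191 115 115 113 109 106 106  96  74  65  74  88 137 174 173 165 115  72  75  73  49  52  54  52  53
192 115 114 114 115 114 106 101  93  71  77  86 129 174 174 172 155  71  75  73  49  50  52  53  55
193 115 115 115 114 110 102 114 137  90  77  79 116 174 174 174 165 113  75  72  50  50  51  51  53
194 115 114 115 113 103 107 144 178 123  76  78 114 174 173 173 173 158  96  73  50  50  51  52  53
195 115 115 114 108 102 122 173 184 131  76  78 100 154 176 172 174 168 131  76  49  50  52  52  51
196 115 129 156 103 113 157 190 191 174  88  78  97 155 191 188 179 173 168 153  71  51  51  51  52
197 137 176 133 107 143 188 192 193 181  92  87  89 142
[... 1144 characters left out ...]

209 193 193 193 193 193 193 193 193 193 190 166 102  93  94 106 106  96 134 186 193 193 193 193 193
210 193 193 193 193 193 193 193 193 193 187 151 101 101  99  93  94 123 182 193 193 193 193 193 193
211 193 193 193 193 193 193 193 193 193 189 162 101  96  60  46  58 130 192 193 193 193 193 193 193
212 193 193 193 193 193 193 193 193 193 193 182 127  80  32  48 118 180 193 193 193 193 193 193 193
213 193 193 193 193 193 193 193 193 193 193 191 184 168 148 175 185 192 193 193 193 193 193 193 193
214 193 193 193 193 193 193 193 193 193 193 193 193 190 188 192 193 193 193 193 193 193 193 193 193
215 193 193 193 193 193 193 193 193 193 193 193 193 193 193 193 193 193 193 193 193 193 193 193 193
```

```bash
python3 - <<'E'
from h import *
n=np.array([-.4615,-.0844,.883])
M=plane("side",(375.2,210.5),78)
for zt in(88.6,89.6,90.6):
    T=plane("side",(374.1,207.0),zt); h=(zt-78)/.883; e=T-(M+h*n); print(zt,h,T.round(1),e.round(1))
E
```

```text
88.6 12.004530011325022 [ 644.3 -114.7   88.6] [2.9 3.2 0. ]
89.6 13.1370328425821 [ 643.3 -115.5   89.6] [2.4 2.5 0. ]
90.6 14.269535673839178 [ 642.3 -116.3   90.6] [1.9 1.8 0. ]
```

{"name": "servo_tool", "arguments": {"rows": [{"hand": 0, "dx": -0.02, "dy": -0.036, "dz": 0, "spin": 0}, {"hand": 0, "dx": 0.058, "dy": 0.011, "dz": -0.111, "spin": 0}, {"hand": 0, "dx": 0.058, "dy": 0.011, "dz": -0.111, "spin": 0}, {"hand": 0, "dx": 0.058, "dy": 0.011, "dz": -0.111, "spin": 0}, {"hand": 0, "dx": 0, "dy": 0, "dz": 0, "spin": 0}]}}

```text
time: 20.12
tcp_pos: [596.9, -126.5, 161.8]
ee_rot: [[-0.984, -0.18, -0.001], [-0.18, 0.984, 0.0], [0.001, 0.001, -1.0]]
contact_force: [-0.6, -0.6, -0.1]
finger_gap: 17.7
grip_force: 30.1
```

{"name": "servo_tool", "arguments": {"rows": [{"hand": 0, "dx": 0.018, "dy": 0.003, "dz": -0.035, "spin": 0}, {"hand": 0, "dx": 0.018, "dy": 0.003, "dz": -0.035, "spin": 0}, {"hand": 0, "dx": 0, "dy": 0, "dz": 0, "spin": 0}]}}

```text
time: 20.5
tcp_pos: [598.7, -126.4, 159.0]
ee_rot: [[-0.984, -0.179, -0.0], [-0.179, 0.984, 0.0], [0.0, 0.0, -1.0]]
contact_force: [-0.0, -0.3, -1.2]
finger_gap: 17.8
grip_force: 30.1
```

{"name": "servo_tool", "arguments": {"rows": [{"hand": 0, "dx": 0.018, "dy": 0.003, "dz": -0.035, "spin": 0}, {"hand": 0, "dx": 0, "dy": 0, "dz": 0, "spin": 0}]}}

```text
time: 20.75
tcp_pos: [599.6, -126.3, 157.5]
ee_rot: [[-0.984, -0.179, 0.0], [-0.179, 0.984, -0.0], [-0.0, -0.0, -1.0]]
contact_force: [-1.0, 0.2, 1.2]
finger_gap: 17.9
grip_force: 30.1
```

{"name": "servo_tool", "arguments": {"rows": [{"hand": 0, "dx": 0.018, "dy": 0.003, "dz": -0.035, "spin": 0}, {"hand": 0, "dx": 0, "dy": 0, "dz": 0, "spin": 0}]}}

```text
time: 21.0
tcp_pos: [600.6, -126.2, 155.7]
ee_rot: [[-0.984, -0.179, 0.0], [-0.179, 0.984, -0.0], [-0.0, -0.0, -1.0]]
contact_force: [-1.2, 0.2, 2.5]
finger_gap: 17.7
grip_force: 30.2
```

{"name": "servo_tool", "arguments": {"rows": [{"hand": 0, "dx": 0.018, "dy": 0.003, "dz": -0.035, "spin": 0}, {"hand": 0, "dx": 0, "dy": 0, "dz": 0, "spin": 0}]}}

```text
time: 21.25
tcp_pos: [601.5, -126.0, 153.9]
ee_rot: [[-0.984, -0.179, 0.0], [-0.179, 0.984, -0.0], [-0.0, -0.0, -1.0]]
contact_force: [-1.4, -0.7, 4.0]
finger_gap: 17.7
grip_force: 30.2
```

```bash
cat > f.py <<'E'
from h import *
F=[]
for i in range(3):
    get_image("side"); o=observe();F.append(np.r_[o["contact_force"],o["moment"]*10])
print(o["tcp_pos"],np.mean(F,0).round(2))
E
python3 f.py
```

```text
[ 601.46309378 -126.00212955  153.99184572] [-1.99 -0.6   3.58 -0.33  2.31  0.02]
```

{"name": "servo_tool", "arguments": {"rows": [{"hand": 0, "dx": 0.009, "dy": 0.002, "dz": -0.018, "spin": 0}, {"hand": 0, "dx": 0, "dy": 0, "dz": 0, "spin": 0}, {"hand": 0, "dx": 0, "dy": 0, "dz": 0, "spin": 0}, {"hand": 0, "dx": 0, "dy": 0, "dz": 0, "spin": 0}, {"hand": 0, "dx": 0, "dy": 0, "dz": 0, "spin": 0}, {"hand": 0, "dx": 0, "dy": 0, "dz": 0, "spin": 0}, {"hand": 0, "dx": 0, "dy": 0, "dz": 0, "spin": 0}]}}

```text
time: 22.28
tcp_pos: [601.9, -125.9, 153.0]
ee_rot: [[-0.984, -0.179, 0.0], [-0.179, 0.984, -0.0], [-0.0, -0.0, -1.0]]
contact_force: [-0.9, -0.5, 4.3]
finger_gap: 17.8
grip_force: 30.2
```

{"name": "servo_tool", "arguments": {"rows": [{"hand": 0, "dx": -0.108, "dy": -0.02, "dz": 0.206, "spin": 0}, {"hand": 0, "dx": -0.108, "dy": -0.02, "dz": 0.206, "spin": 0}, {"hand": 0, "dx": -0.108, "dy": -0.02, "dz": 0.206, "spin": 0}, {"hand": 0, "dx": 0, "dy": 0, "dz": 0.34, "spin": 0}, {"hand": 0, "dx": 0, "dy": 0, "dz": 0.34, "spin": 0}, {"hand": 0, "dx": -0.522, "dy": -0.576, "dz": 0, "spin": 0}, {"hand": 0, "dx": -0.522, "dy": -0.576, "dz": 0, "spin": 0}, {"hand": 0, "dx": -0.522, "dy": -0.576, "dz": 0, "spin": 0}, {"hand": 0, "dx": -0.522, "dy": -0.576, "dz": 0, "spin": 0}, {"hand": 0, "dx": -0.522, "dy": -0.576, "dz": 0, "spin": 0}, {"hand": 0, "dx": 0, "dy": 0, "dz": 0, "spin": 0}, {"hand": 0, "dx": 0, "dy": 0, "dz": 0, "spin": 0}]}}

```text
time: 23.78
tcp_pos: [455.4, -272.5, 218.2]
ee_rot: [[-0.984, -0.179, 0.001], [-0.179, 0.984, 0.0], [-0.001, -0.0, -1.0]]
contact_force: [0.5, 0.1, -0.8]
finger_gap: 18.1
grip_force: 30.1
```

```bash
python3 - <<'E'
from h import *
s=get_image("side")[:,:,::-1];o=observe();print(o["time"],o["tcp_pos"].round(1),o["contact_force"].round(1))
G=o["tcp_pos"]+[0,0,18.7];hx=np.array([.984,.18,0])
for ph in(25,27,29):
    a=-hx*np.sin(np.radians(ph))+np.array([0,0,np.cos(np.radians(ph))])
    print(ph,(G-122*a).round(1),[proj("side",G+(z-122)*a).round(1).tolist() for z in(90,45,0)])
print(proj("side",(510.3,-262.8,100)))
cv2.imwrite("pics/g6.png",cv2.resize(s[200:300,330:430],None,fx=6,fy=6,interpolation=2))
E
```

```text
23.825 [ 455.6 -272.2  218.1] [ 0.2  0.2 -0.7]
25 [ 506.3 -263.   126.2] [[381.0, 235.9], [384.2, 246.6], [387.1, 256.4]]
27 [ 510.1 -262.3  128.1] [[381.3, 235.4], [384.9, 245.4], [388.2, 254.6]]
29 [ 513.8 -261.6  130.1] [[381.6, 234.9], [385.6, 244.2], [389.2, 252.8]]
[387.11025065 264.79810606]
```

View pics/g6.png

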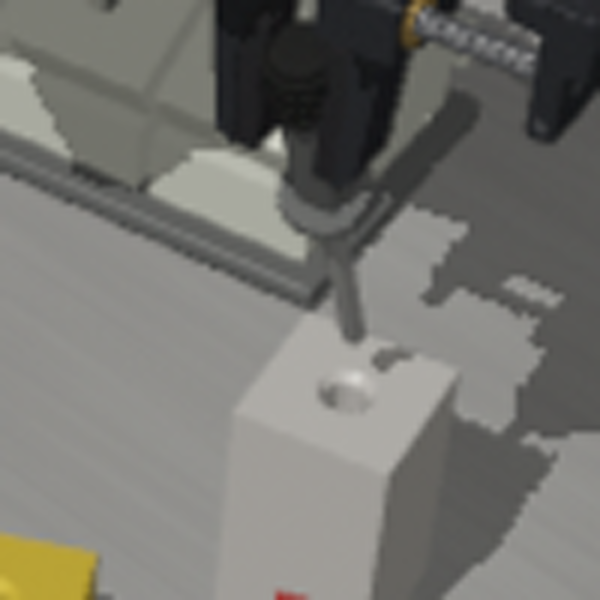

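The crop shows the tip at about (388,255), tilted 27°, directly above the stand's hole centre at (387.4,264.8).

{"name": "servo_tool", "arguments": {"rows": [{"hand": 0, "dx": 0.05, "dy": -0.006, "dz": -0.24, "spin": 0}, {"hand": 0, "dx": 0, "dy": 0, "dz": -0.24, "spin": 0}, {"hand": 0, "dx": 0, "dy": 0, "dz": -0.24, "spin": 0}, {"hand": 0, "dx": 0, "dy": 0, "dz": 0, "spin": 0}]}}

```text
time: 24.32
tcp_pos: [457.4, -272.7, 180.6]
ee_rot: [[-0.984, -0.18, -0.002], [-0.18, 0.984, 0.002], [0.001, 0.002, -1.0]]
contact_force: [0.4, 0.7, -1.3]
finger_gap: 17.7
grip_force: 30.1
```

{"name": "servo_tool", "arguments": {"rows": [{"hand": 0, "dx": 0.15, "dy": 0.028, "dz": 0, "spin": 0}, {"hand": 0, "dx": 0.15, "dy": 0.028, "dz": 0, "spin": 0}, {"hand": 0, "dx": 0.15, "dy": 0.028, "dz": 0, "spin": 0}]}}

```text
time: 24.7
tcp_pos: [480.5, -269.0, 182.1]
ee_rot: [[-0.984, -0.18, -0.0], [-0.18, 0.984, -0.0], [0.001, -0.0, -1.0]]
contact_force: [-2.7, -0.9, 2.8]
finger_gap: 18.3
grip_force: 30.6
```

{"name": "servo_tool", "arguments": {"rows": [{"hand": 0, "dx": 0.138, "dy": 0.025, "dz": 0, "spin": 0}, {"hand": 0, "dx": 0.138, "dy": 0.025, "dz": 0, "spin": 0}, {"hand": 0, "dx": 0.138, "dy": 0.025, "dz": 0, "spin": 0}, {"hand": 0, "dx": 0.138, "dy": 0.025, "dz": 0, "spin": 0}, {"hand": 0, "dx": 0.138, "dy": 0.025, "dz": 0, "spin": 0}, {"hand": 0, "dx": 0, "dy": 0, "dz": 0, "spin": 0}]}}

```text
time: 25.45
tcp_pos: [515.2, -262.6, 181.7]
ee_rot: [[-0.984, -0.18, 0.0], [-0.18, 0.984, 0.0], [-0.0, 0.0, -1.0]]
contact_force: [-2.6, 0.0, 0.5]
finger_gap: 18.1
grip_force: 31.4
```

{"name": "servo_tool", "arguments": {"rows": [{"hand": 0, "dx": -0.09, "dy": -0.012, "dz": 0, "spin": 0}, {"hand": 0, "dx": 0, "dy": 0, "dz": -0.2, "spin": 0}, {"hand": 0, "dx": 0, "dy": 0, "dz": -0.2, "spin": 0}, {"hand": 0, "dx": 0, "dy": 0, "dz": 0, "spin": 0}]}}

```text
time: 25.95
tcp_pos: [509.8, -263.0, 160.7]
ee_rot: [[-0.984, -0.179, -0.002], [-0.179, 0.984, 0.001], [0.001, 0.002, -1.0]]
contact_force: [-0.4, -1.1, -0.8]
finger_gap: 18.1
grip_force: 31.4
```

{"name": "servo_tool", "arguments": {"rows": [{"hand": 0, "dx": 0, "dy": 0, "dz": -0.2, "spin": 0}, {"hand": 0, "dx": 0, "dy": 0, "dz": -0.2, "spin": 0}, {"hand": 0, "dx": 0, "dy": 0, "dz": 0, "spin": 0}]}}

```text
time: 26.32
tcp_pos: [509.8, -263.1, 140.8]
ee_rot: [[-0.984, -0.179, -0.001], [-0.179, 0.984, 0.001], [0.001, 0.001, -1.0]]
contact_force: [-0.2, 0.3, -0.7]
finger_gap: 18.3
grip_force: 31.4
```

{"name": "servo_tool", "arguments": {"rows": [{"hand": 0, "dx": 0, "dy": 0, "dz": -0.2, "spin": 0}, {"hand": 0, "dx": 0, "dy": 0, "dz": -0.2, "spin": 0}, {"hand": 0, "dx": 0, "dy": 0, "dz": -0.11, "spin": 0}, {"hand": 0, "dx": 0, "dy": 0, "dz": 0, "spin": 0}, {"hand": 0, "dx": 0, "dy": 0, "dz": 0, "spin": 0}]}}

```text
time: 26.95
tcp_pos: [510.3, -263.4, 116.6]
ee_rot: [[-0.984, -0.179, 0.0], [-0.179, 0.984, -0.0], [-0.0, -0.0, -1.0]]
contact_force: [0.1, -0.1, -0.7]
finger_gap: 18.3
grip_force: 31.4
```

{"name": "servo_tool", "arguments": {"rows": [{"hand": 0, "dx": 0, "dy": 0, "dz": -0.04, "spin": 0}, {"hand": 0, "dx": 0, "dy": 0, "dz": 0, "spin": 0}, {"hand": 0.45, "dx": 0, "dy": 0, "dz": 0, "spin": 0}, {"hand": 0.45, "dx": 0, "dy": 0, "dz": 0, "spin": 0}, {"hand": 0.6, "dx": 0, "dy": 0, "dz": 0, "spin": 0}, {"hand": 0.6, "dx": 0, "dy": 0, "dz": 0, "spin": 0}, {"hand": 0.6, "dx": 0, "dy": 0, "dz": 0.3, "spin": 0}, {"hand": 0.6, "dx": 0, "dy": 0, "dz": 0.5, "spin": 0}, {"hand": 0.6, "dx": 0, "dy": 0, "dz": 0.6, "spin": 0}, {"hand": 0.6, "dx": 0, "dy": 0, "dz": 0.6, "spin": 0}, {"hand": 0.6, "dx": -0.6, "dy": 0, "dz": 0.3, "spin": 0}, {"hand": 0.6, "dx": -0.8, "dy": 0, "dz": 0, "spin": 0}, {"hand": 0.6, "dx": -0.8, "dy": 0, "dz": 0, "spin": 0}, {"hand": 0.6, "dx": 0, "dy": 0.8, "dz": 0, "spin": 0}, {"hand": 0.6, "dx": 0, "dy": 0.8, "dz": 0, "spin": 0}, {"hand": 0.6, "dx": 0, "dy": 0.8, "dz": 0, "spin": 0}, {"hand": 0.6, "dx": 0, "dy": 0, "dz": 0, "spin": 0}]}}

```text
time: 29.08
tcp_pos: [400.1, -141.6, 230.6]
ee_rot: [[-0.983, -0.182, 0.002], [-0.182, 0.983, -0.001], [-0.001, -0.001, -1.0]]
contact_force: [0.3, -0.5, -0.4]
finger_gap: 52.8
grip_force: 0.0
```

```bash
python3 - <<'E'
from h import *
s=get_image("side")[:,:,::-1];t=get_image("top")[:,:,::-1]
cv2.imwrite("pics/g7.png",np.hstack([cv2.resize(s,(400,300)),cv2.resize(t,(400,300))])) 
a=np.hstack([cv2.resize(s[200:300,340:440],None,fx=4,fy=4,interpolation=2),cv2.resize(t[160:260,380:480],None,fx=4,fy=4,interpolation=2)])[:300]
cv2.imwrite("pics/g7.png",np.vstack([a,cv2.imread("pics/g7.png")]))
E
```

```text
(no output)
```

View pics/g7.png

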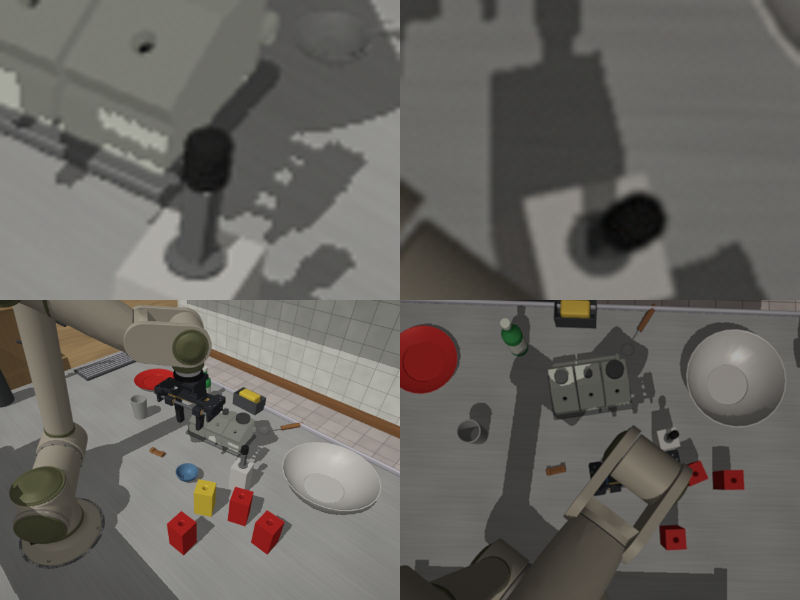

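The brush stands upright with its collar on the stand and its head at (392,233), as at the start. The tumbler, chopstick rest and bowl look undisturbed, and the gripper is clear. Handing in.

```bash
python3 -c "
from bench import *
print(close_job())"
```

```text
the job is handed in; nothing more can be done
None
```

I pressed the reset buttons in order (small, medium, large) with about 5 N along each well for about a second each. The brush is back in its stand, handle down and fully home, and the job was handed in at about 29 s; no verdict came back, and each press was judged from the force readings because the buttons cannot be seen.

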